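# Index a painting turntable to its third face and hold it for the coat

## Robot

A 6-joint arm with a two-finger parallel gripper is mounted at the origin on a cart in front of the work surface, level with it; the furniture and walls round the work are solid. World frame = base frame: x ahead of the robot, y to its left, z up, the work surface at z = 0. Lengths are in m, angles in degrees, forces in N, time in s.
With the tool pointing down it reaches from about 0.425 to 1.125 m from the base axis. Payload 14.9 kg.
Tool frame: the origin (TCP) lies midway between the tips of the shut fingers; the grasp point (between the pads) lies 19 mm behind it (robot.grasp_offset is the distance from the TCP to the grasp point, in m); z points along the fingers, y is the line along which they close (so a half turn about z gives the same grasp; the last joint's range is limited). The gripper opens to 91 mm and grips with 3 to 60 N. Pads are 32 mm wide; open, the fingers measure 118 mm over their backs; the gripper's body (76 mm by 178 mm) begins 60 mm behind the grasp point.
Start: joints at [65.243, 21.709, 99.362, -0, 58.929, -1.908], TCP at [0.272, 0.645, 0.214] pointing down, gripper open.
Joint ranges: [-158.91, 158.91], [-42.39, 125.64], [0.06, 152.35], [-60.88, 240.88], [17.5, 164.5], [-176.32, 176.32]. Speed limits (degrees/s): [108.29, 108.29, 136.94, 180, 180, 180].

## Interface

Orientations are given as [roll, pitch, yaw] about the fixed x, y, z axes, in that order (R = Rz(yaw) Ry(pitch) Rx(roll)).
In Python, from cell import robot gives the robot as it stands.
- The arm moves only by the shell command python3 steer.py 'ROWS' [FORCE]. ROWS is 1 to 5 rows, parted by semicolons, with the numbers parted by commas; each row has 7 numbers: dx, dy, dz in normalised numbers (1 is 0.8 m), then a rotation vector rx, ry, rz in normalised numbers (1 is 120 degrees), then the finger opening in m; each row is the pose to reach, as a shift and turn from the pose commanded when the command began, along the tool's axes at that moment; what a row does not reach only later rows make up. A row lasts 1/10 s, in which the tool goes at most 0.05 m and 8.59 degrees, less where a joint would pass 70% of its speed; a pose out of reach is approached as far as the arm can. The fingers move at their own pace and stop on an object; FORCE is the grip in N (left out, the last holds). Time passes only in rows, so rows that do not move let the fingers close. It prints the time, the measured TCP pose, the force, the opening and the grip force at its end. A shift or turn number past 1, either way, is cut back to 1. Input that does not fit is refused with a message, and nothing moves.
- robot.observe(): the state, without advancing time (a new reading comes with each control period).
- robot.snapshot(name): name is "scene" or "top" or "wrist"; returns the picture (400x640x3 uint8, red, green, blue); there is no depth.
- robot.camera_model(name): a dict with "intrinsics" (3x3 intrinsics, pixels), "R" (3x3) and "t" (3): a world point X has camera coordinates R X + t; the wrist camera has in their place "hand_eye" (4x4, takes a point from camera to tool coordinates, whose origin is the TCP and whose axes are the flange's). Camera axes: x right, y down, z forward; pixel columns grow to the right and rows downward; lengths in m; the calibration is good to about 2 mm. The wrist camera is an equidistant fisheye: a pixel r from the principal point sees the ray r / f radians off the axis. A picture is of the moment at which its call begins: read the wrist's pose just before it. camera_model takes no time and is no camera call.
- robot.finish_job(): hands the job in; it is judged then, once.
The state is a dict: "time_s": time; "joint_positions": joint angles; "dq": joint speeds; "tau": joint torques, N m; "tcp_pos": TCP position; "tool_rot": TCP orientation; "wrist_force": force on the tool from outside, world axes, zero at the start; "ft_torque": the same for the moment, N m; "width": finger opening in m; "grasp_force": force on a finger pad.
Only numpy, scipy, OpenCV 4.12 (cv2) and the standard library are available. Lean on these libraries where they do the work, as an engineer would, in place of code of your own. Each camera call takes 0.05 s, during which the arm holds its last target. There are 200 camera calls.

## Task

A half-painted casting sits on an indexing turntable that is driven by the fluted black knob next to it. Turn the knob back (counter-clockwise seen from above) until it comes up against its zero stop, then turn it clockwise, counting three clicks from zero, to the third stop and hold it there for the spray coat: finish with the fingers still gripping the knob. Work only by the knob, as the paint is wet: touch neither the casting nor the round table under it, and leave the things lying around undisturbed.

Things in the scene. Friction and masses are not known exactly. Their poses are not given: they have to be found in the camera images.
- stand: the fixed indexing stand, a grey cast gear case (round, 148 mm across its flange, 56 mm high) with a belt cover running from it to the turntable; it cannot be pushed away. Origin on the bench on the knob's axis, z up; its x axis points from the knob to the turntable's centre, 190 mm away (round table 172 mm across, top 58 mm above the bench, casting on it up to 135 mm high)
- knob: the index knob: fluted, round, black plastic, 54 mm in diameter, upright axis; its sides to grip run from 88 to 118 mm above the bench, top at 122 mm. Under it on the same shaft: a steel index plate (90 mm across, 15 rounded lobes, top at 68 mm) and a stop arm; stop posts reach 79 mm, so keep fingertips above 82 mm. Origin on the axis 76 mm above the bench
- knob_grip (a point): point on the knob's axis, 108 mm above the bench, where the middle of the fingers grips well; any direction of grip will do
- index_shaft (a joint): angle of knob and index plate, rad: 0 at the zero stop, growing clockwise from above. A spring roller clicks in between the lobes every 0.419 rad: third stop 1.257, last 2.93. Starts in one of stops two to six. A click takes up to about 0.15 N m; near a stop the roller pulls the knob in. Each click turns the turntable an eighth of a turn. The detent keeps the knob when let go
- turntable_wheel: the round table of the turntable, 172 mm across, top 58 mm above the bench, origin on its axis at bench height; driven by the knob, not to be touched
- casting: the half-painted green lotus casting stuck on the round table, about 64x110x75 mm, wet: not to be touched
- spray_gun: bystander: spray gun lying on its side, 190x163x28 mm, on the bench right of the stand; origin at the centre of its underside
- next_casting: bystander: raw white lotus casting, 68x112x77 mm, on the bench left of the stand; origin at the centre of its underside
- brush: bystander: paint brush, 10x160x10 mm, lying on the bench to the right; origin at the centre of its underside

How it is judged (in metres and radians):
On the way, in this order (a step that is already met when the one before it is completed fails the run):
1. the knob is back at its zero stop (within 0.1 rad) (value of joint index_shaft below 0.1 rad), for 0.2 s.
2. the knob stands in the third stop (within 0.14 rad), gripped by the fingers (value of joint index_shaft between 1.117 and 1.397 rad and contact force between the fingers and knob above 2 N), for 0.3 s.
At the end, for the whole second after the job is handed in: the knob stands still in its third stop (1.257 rad, within 0.14 rad) and the fingers still grip it: more than 2 N on the knob, which stands between them (their middle within 20 mm of its axis) (all of step 2 and velocity of joint index_shaft between -0.05 and 0.05 rad/s and horizontal distance between the grasp point and knob below 0.02 m); the arm keeps its last pose, push and grip.
It fails at once if the round table or the wet casting is touched (contact force between any of the fingers, the arm and turntable_wheel above 0.5 N).
It fails at once if a thing lying around is disturbed (moved more than 20 mm) (distance of any of spray_gun, next_casting, brush from where it was at the start of the episode above 0.02 m).
It also fails if it takes over 56 s, if anything falls off the work surface, if the arm or the gripper's body presses on something with over 40 N, if the wrist force passes 120 N, or if a joint passes its speed limit or range.

## Working session

There is one attempt and no reset: what is moved stays moved. The work goes in short steps, Python scripts to look and compute and a shell command to move; the robot and the scene stay as the last step left them, time stands still between calls to the robot, and variables do not carry over. Pictures are saved under pics/ and viewed, at most 10 in all, crops included, and the job is handed in when it is done.

```bash
ls; mkdir -p pics; python3 - <<'E'
from cell import robot
import cv2,numpy as np
for n in("scene","top"):
    cv2.imwrite(f"pics/{n}0.png",robot.snapshot(n)[:,:,::-1])
    m=robot.camera_model(n);print(n,{k:np.round(v,4).tolist() for k,v in m.items() if k in("intrinsics","R","t")})
print(robot.observe())
E
```

```text
cell.py
pics
steer.py
scene {'intrinsics': [[495.8892, 0.0, 314.4419], [0.0, 495.8892, 197.4767], [0.0, 0.0, 1.0]], 'R': [[-0.9639, 0.2658, 0.0155], [0.0884, 0.3742, -0.9231], [-0.2511, -0.8885, -0.3841]], 't': [0.5594, 0.0909, 1.4108]}
top {'intrinsics': [[502.9132, 0.0, 324.24], [0.0, 502.9132, 200.0387], [0.0, 0.0, 1.0]], 'R': [[0.0254, -0.9996, 0.0075], [-0.9936, -0.0261, -0.1103], [0.1105, -0.0046, -0.9939]], 't': [-0.1245, 0.5409, 1.277]}
{'time_s': 0.1, 'joint_positions': array([ 6.52426418e+01,  2.17373088e+01,  9.93927756e+01, -1.71762164e-04,
        5.89293704e+01, -1.90755738e+00]), 'dq': array([-0.04467043, -0.02174825, -0.08728462,  0.01094268,  0.03513216,
        0.14841807]), 'tau': array([ 2.14554498e-04, -7.65044117e+01, -4.35291195e+01,  6.51899586e-02,
        3.99358082e-02,  2.12190065e-05]), 'tcp_pos': array([0.27166882, 0.64473287, 0.21332747]), 'tool_rot': array([-1.79940573e+02, -1.83212516e-03,  1.57150287e+02]), 'wrist_force': array([-0.18531467,  0.28099534,  0.16597452]), 'ft_torque': array([-0.02452393, -0.02476326,  0.01824559]), 'grasp_force': 0.0, 'width': 0.09114733906903671}
```

View pics/scene0.png

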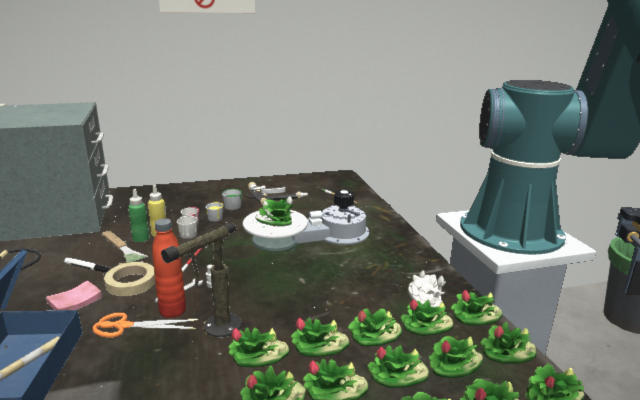

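View pics/top0.png

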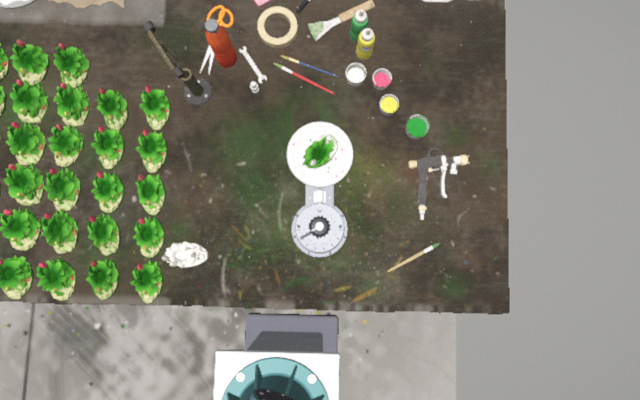

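The scene view shows the black knob at about (344,199), with the turntable at (275,226). The top view shows the knob at about (319,226), the turntable at (320,154), the spray gun at (435,175), the brush at (413,257) and the raw casting at (186,255). Next I'll measure the knob by colour mask and triangulation.

```bash
cat > h.py <<'E'
from cell import robot
import cv2,numpy as np
def ray(n,u,v):
    m=robot.camera_model(n);K,R,t=[np.array(m[k]) for k in("intrinsics","R","t")]
    d=R.T@np.linalg.solve(K,[u,v,1.]);return -R.T@t,d/np.linalg.norm(d)
def plane(n,u,v,z):
    o,d=ray(n,u,v);return o+d*(z-o[2])/d[2]
def tri(a,b):
    A=np.zeros((3,3));B=np.zeros(3)
    for o,d in(a,b):
        P=np.eye(3)-np.outer(d,d);A+=P;B+=P@o
    X=np.linalg.solve(A,B);return X,[np.linalg.norm(np.cross(X-o,d)) for o,d in(a,b)]
E
python3 - <<'E'
from h import *
s={"scene":(344,199),"top":(319,226)};c={}
for n in s:
    im=cv2.imread(f"pics/{n}0.png");g=im.max(2)
    u,v=s[n];m=np.zeros_like(g);m[v-16:v+17,u-16:u+17]=(g[v-16:v+17,u-16:u+17]<70)*255
    k,l,st,ce=cv2.connectedComponentsWithStats(m);i=1+np.argmax(st[1:,4]);print(n,st[i],ce[i]);c[n]=ce[i]
    cv2.imwrite(f"pics/{n}c.png",cv2.resize(im[v-30:v+31,u-30:u+31],None,fx=6,fy=6,interpolation=cv2.INTER_CUBIC))
print(tri(ray("scene",*c["scene"]),ray("top",*c["top"])))
for z in(.11,.122):print(plane("top",*c["top"],z))
im=cv2.imread("pics/top0.png")
# white turntable disc and grey flange
m=(im.min(2)>150).astype(np.uint8);m[:, :270]=0;m[:,360:]=0;m[:115]=0;m[187:]=0
cs=max(cv2.findContours(m,0,2)[0],key=cv2.contourArea);e=cv2.fitEllipse(cv2.convexHull(cs));print("table",e,plane("top",*e[0],.058))
a=np.hstack([cv2.imread("pics/scenec.png"),cv2.imread("pics/topc.png")]);cv2.imwrite("pics/both.png",a)
E
```

```text
scene [328 183  33  26 595] [344.43193277 193.64705882]
top [325 220   3   4   4] [326.25 221.5 ]
(array([ 0.4748327 , -0.11331983,  0.11036424]), [np.float64(0.008428388758032316), np.float64(0.008428388758032404)])
[ 0.48274341 -0.11635192  0.11      ]
[ 0.48192419 -0.11623498  0.122     ]
table ((319.35302734375, 154.4944610595703), (66.36580657958984, 67.51177215576172), 13.199058532714844) [ 0.65822673 -0.09483577  0.058     ]
```

View pics/both.png

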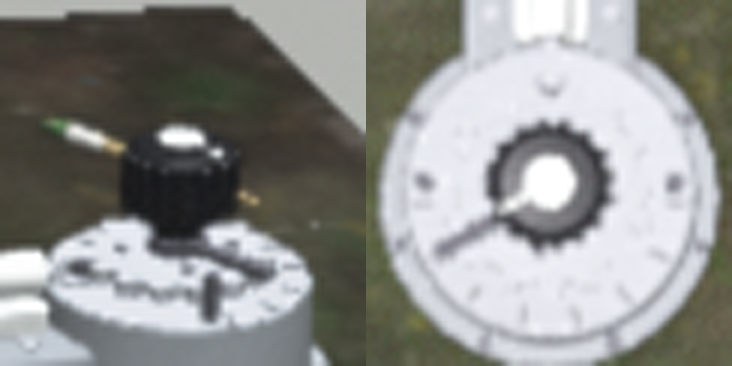

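The crops show the knob's white cap at about (344.5,192) in the scene view and (319.6,226.5) in the top view. The stop arm points to the lower left in the top crop. I'll triangulate the cap and the fluted body.

```bash
python3 - <<'E'
from h import *
c={}
for n,(u,v),r in(("scene",(344,192),6),("top",(320,226),7)):
    g=cv2.imread(f"pics/{n}0.png").min(2).astype(float);w=np.zeros_like(g);w[v-r:v+r+1,u-r:u+r+1]=g[v-r:v+r+1,u-r:u+r+1];m=(w>190).astype(np.uint8)
    k,l,st,ce=cv2.connectedComponentsWithStats(m);i=1+np.argmax(st[1:,4]);print(n,st[i],ce[i]);c[n]=ce[i]
X,e=tri(ray("scene",*c["scene"]),ray("top",*c["top"]));print(X,e)
# black body in top: dark ring
g=cv2.imread("pics/top0.png").max(2);m=np.zeros_like(g);m[213:240,306:334]=(g[213:240,306:334]<115)
k,l,st,ce=cv2.connectedComponentsWithStats(m);i=1+np.argmax(st[1:,4]);h=np.argwhere(l==i)[:,::-1].astype(np.int32);h=h[np.hypot(*(h-c["top"]).T)<12]
print(st[i],cv2.minEnclosingCircle(h))
K=plane("top",*cv2.minEnclosingCircle(h)[0],.115);print("knob",K)
im=cv2.imread("pics/scene0.png").max(2)
for v in range(183,214,3):
    x=np.where(im[v,325:365]<75)[0]+325;print(v,x.min() if len(x) else 0,x.max() if len(x) else 0,end=' | ')
T=np.array([.6582,-.0948]);d=T-X[:2];print("\ndist",np.linalg.norm(d),np.degrees(np.arctan2(d[1],d[0])))
print({n:plane("top",*p,z).round(3).tolist() for n,p,z in(("brush1",(388,270),0),("brush2",(438,244),0),("gunnear",(422,217),.02),("nextc",(186,255),.05))})
E
```

```text
scene [341 191   7   2  13] [343.76923077 191.53846154]
top [313 222  11   9  71] [318.45070423 226.15492958]
[ 0.4717426  -0.09831645  0.12095526] [np.float64(0.0015325374858103668), np.float64(0.0015325374858104637)]
[310 217  19  20 146] ((318.5, 226.5), 10.12432861328125)
knob [ 0.46982391 -0.09788608  0.115     ]
183 328 364 | 186 325 364 | 189 328 364 | 192 335 364 | 195 325 364 | 198 325 362 | 201 325 352 | 204 325 354 | 207 340 346 | 210 341 341 | 213 0 0 | 
dist 0.1864905553819423 1.0804297475818272
{'brush1': [0.367, -0.282, 0.0], 'brush2': [0.438, -0.414, 0.0], 'gunnear': [0.507, -0.367, 0.02], 'nextc': [0.393, 0.235, 0.05]}
```

Two views put the knob axis at (0.470, -0.099) with its top at z = 0.121, which agrees with the text. The table direction is about +x. I'll move there at the present height while turning the wrist clockwise, to leave room for the long counter-clockwise turn.

The rows are not in the units I measure in: shifts go in shares of 0.8 m and turns go in shares of 120 degrees. I convert before sending: -0.16 m is -0.2, -0.145 m is -0.1813, 40 degrees is 0.3333.

```bash
cat >> h.py <<'E'
from scipy.spatial.transform import Rotation as Ro
def go(x,y,z,yaw=None):
    s=robot.observe();R=Ro.from_euler("xyz",s["tool_rot"],degrees=True)
    print("t",round(s["time_s"],2),"tcp",s["tcp_pos"].round(4),"rot",s["tool_rot"].round(1),"q",s["joint_positions"].round(0),"delta",R.inv().apply(np.array([x,y,z])-s["tcp_pos"]).round(4),end=" ")
    if yaw is not None:print((R.inv()*Ro.from_euler("xyz",[180,0,yaw],degrees=True)).as_rotvec(degrees=True).round(2))
    print("F",s["wrist_force"].round(1),"T",s["ft_torque"].round(3),"w",s["width"].round(4),"g",s["grasp_force"])
E
python3 steer.py '-0.04,-0.0363,0,0,0,0.0667,0.091;-0.08,-0.0725,0,0,0,0.1333,0.091;-0.12,-0.1088,0,0,0,0.2,0.091;-0.16,-0.145,0,0,0,0.2667,0.091;-0.2,-0.1813,0,0,0,0.3333,0.091'
python3 -c "
from h import *
go(.46,.1,.213,38);go(.47,-.099,.18,38)"
```

```text
time_s: 0.6
tcp_pos: [0.3632, 0.4476, 0.2137]
tool_rot: [-180.0, 0.0, 116.8]
wrist_force: [-0.7, 0.3, 0.1]
width: 0.0909
grasp_force: 0.0
t 0.6 tcp [0.3632 0.4476 0.2137] rot [-180.     0.   116.8] q [ 49.  11. 114.  -0.  55.  22.] delta [-0.3539 -0.0706  0.0008] [-1.000e-02  2.000e-02  7.884e+01]Traceback (most recent call last):
  File "<string>", line 3, in <module>
    go(.46,.1,.213,38);go(.47,-.099,.18,38)
    ~~^^^^^^^^^^^^^^^^
  File "h.py", line 18, in go
    print("F",s["wrist_force"].round(1),"T",s["ft_torque"].round(3),"w",s["width"].round(4),"g",s["grasp_force"])
                                                                        ^^^^^^^^^^^^^^^^
AttributeError: 'float' object has no attribute 'round'
```

To row units: -0.245 m is -0.3063, -0.196 m is -0.245, 40 degrees is 0.3333.

```bash
sed -i 's/s\["width"\].round(4)/round(s["width"],4)/' h.py
python3 steer.py '-0.0613,-0.0125,0,0,0,0.0667,0.091;-0.1225,-0.025,0,0,0,0.1333,0.091;-0.1838,-0.0375,0,0,0,0.2,0.091;-0.245,-0.05,0,0,0,0.2667,0.091;-0.3063,-0.0625,0,0,0,0.3333,0.091'
python3 -c "
from h import *
go(.47,-.099,.19,38)"
```

```text
time_s: 1.1
tcp_pos: [0.4302, 0.2066, 0.2139]
tool_rot: [180.0, -0.0, 76.8]
wrist_force: [1.0, 0.5, 0.0]
width: 0.0908
grasp_force: 0.0
t 1.1 tcp [0.4302 0.2066 0.2139] rot [180.   -0.   76.8] q [ 23.   1. 125.  -0.  54.  36.] delta [-0.2885  0.1083  0.0239] [ 0.   -0.   38.83]
F [1.  0.5 0. ] T [-0.08   0.04   0.004] w 0.0908 g 0.0
```

To row units: -0.23 m is -0.2875, -0.184 m is -0.23, 39 degrees is 0.325.

```bash
python3 steer.py '-0.0575,0.0225,0,0,0,0.0667,0.091;-0.115,0.0438,0,0,0,0.1333,0.091;-0.1725,0.065,0,0,0,0.2,0.091;-0.23,0.0875,0,0,0,0.2667,0.091;-0.2875,0.1088,0,0,0,0.325,0.091'
python3 - <<'E'
from h import *
go(.47,-.099,.19,38)
cv2.imwrite("pics/w1.png",robot.snapshot("wrist")[:,:,::-1])
m=robot.camera_model("wrist");print({k:np.round(v,4).tolist() if not isinstance(v,str) else v for k,v in m.items()})
E
```

```text
time_s: 1.6
tcp_pos: [0.4637, -0.0371, 0.214]
tool_rot: [180.0, -0.0, 37.8]
wrist_force: [0.9, -0.5, 1.1]
width: 0.0909
grasp_force: 0.0
t 1.6 tcp [ 0.4637 -0.0371  0.214 ] rot [180.   -0.   37.8] q [ -7.  -0. 126.   0.  54.  45.] delta [-0.033   0.0527  0.024 ] [ 0.01 -0.01 -0.18]
F [ 0.9 -0.5  1.1] T [-0.038  0.054 -0.028] w 0.0909 g 0.0
{'intrinsics': [[309.7069, 0.0, 317.5416], [0.0, 309.7069, 202.5412], [0.0, 0.0, 1.0]], 'hand_eye': [[-0.001, -0.9657, -0.2597, 0.0726], [1.0, -0.0006, -0.0014, 0.0001], [0.0012, -0.2597, 0.9657, -0.1711], [0.0, 0.0, 0.0, 1.0]]}
```

View pics/w1.png

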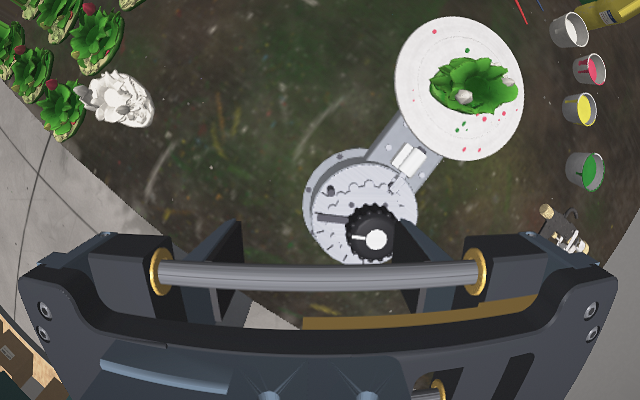

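The wrist view shows the knob's white cap at about (376,239), partly beside the right finger, and the stop arm pointing left at (330,218). I'll cast a ray to the cap's height as a check on the centre.

```bash
cat >> h.py <<'E'
def wray(u,v,tcp,rot):
    m=robot.camera_model("wrist");K=np.array(m["intrinsics"]);H=np.array(m["hand_eye"])
    p=np.array([u-K[0,2],v-K[1,2]]);r=np.hypot(*p);a=r/K[0,0]
    d=np.array([*(p/r*np.sin(a)),np.cos(a)]);R=Ro.from_euler("xyz",rot,degrees=True)
    return R.apply(H[:3,3])+tcp,R.apply(H[:3,:3]@d)
E
python3 - <<'E'
from h import *
im=cv2.imread("pics/w1.png");g=im.min(2);m=np.zeros_like(g);m[228:252,362:390]=g[228:252,362:390]>225
k,l,st,ce=cv2.connectedComponentsWithStats(m);i=1+np.argmax(st[1:,4]);print(st[i],ce[i])
s=robot.observe();o,d=wray(*ce[i],s["tcp_pos"],s["tool_rot"]);print(o+d*(.122-o[2])/d[2])
for n,c in(("top",(319.4,226.3)),("scene",(343.9,191.5))):print(tri((o,d),ray(n,*c)))
E
```

```text
[366 230  20  20 304] [375.74342105 239.31907895]
[ 0.47051247 -0.10532748  0.122     ]
(array([ 0.4708361 , -0.10095878,  0.13055663]), [np.float64(0.001622305008716225), np.float64(0.0016223050087162162)])
(array([ 0.46975529, -0.10715744,  0.11758413]), [np.float64(0.00011674384437783634), np.float64(0.00011674384437789797)])
```

To row units: 0.055 m is 0.0688, -0.035 m is -0.0438.

```bash
python3 steer.py '-0.0213,0.0338,0,0,0,0,0.091;-0.0438,0.0688,0,0,0,0,0.091;-0.0438,0.0688,0.03,0,0,0,0.091;-0.0438,0.0688,0.03,0,0,0,0.091'
python3 - <<'E'
from h import *
go(.47,-.102,.19,38)
im=robot.snapshot("wrist")[:,:,::-1].copy();cv2.imwrite("pics/w2.png",im)
E
```

```text
time_s: 2.05
tcp_pos: [0.4688, -0.1002, 0.1878]
tool_rot: [-179.8, 0.1, 38.1]
wrist_force: [-0.5, 0.2, 0.6]
width: 0.0909
grasp_force: 0.0
t 2.05 tcp [ 0.4688 -0.1002  0.1878] rot [-1.798e+02  1.000e-01  3.810e+01] q [-15.   4. 125.   0.  51.  37.] delta [-0.0002  0.0022 -0.0022] [-0.18  0.13  0.07]
F [-0.5  0.2  0.6] T [-0.05   0.094 -0.01 ] w 0.0909 g 0.0
```

View pics/w2.png

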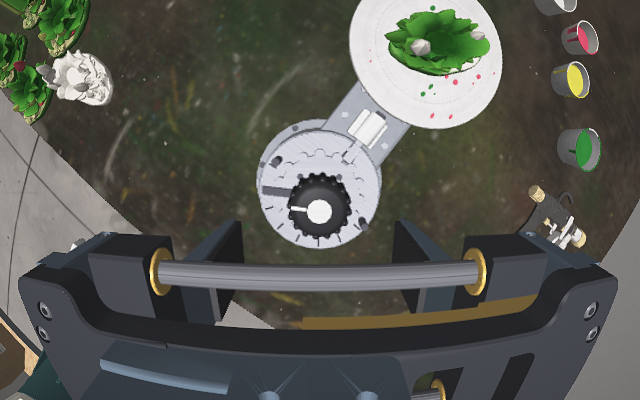

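The knob is centred at about (319,211). The finger tips sit symmetrically at columns 243 and 393, so the knob is centred along the closing line. The stop arm points left, at about (275,190). Now I'll compute the offset along tool x from two wrist views.

```bash
python3 - <<'E'
from h import *
im=cv2.imread("pics/w2.png");g=im.min(2);m=np.zeros_like(g);m[200:224,306:334]=g[200:224,306:334]>225
k,l,st,ce=cv2.connectedComponentsWithStats(m);i=1+np.argmax(st[1:,4]);print(st[i],ce[i])
s=robot.observe();o,d=wray(*ce[i],[.4688,-.1002,.1878],[-179.8,.1,38.1]);P=o+d*(.122-o[2])/d[2];print(P)
a=wray(375.74,239.32,[.4637,-.0371,.214],[180,0,37.8]);print(tri(a,(o,d)))
print(tri((o,d),ray("top",319.2,226.3)),tri((o,d),ray("scene",343.9,191.5)))
go(*P[:2],.089,38)
E
```

```text
[307 200  24  24 431] [318.81438515 211.29466357]
[ 0.4703485  -0.09971157  0.122     ]
(array([ 0.47028424, -0.09968857,  0.1222914 ]), [np.float64(0.00013227210199194615), np.float64(0.00013227210199188665)])
(array([ 0.47007498, -0.09972334,  0.12120653]), [np.float64(0.00015972786893671568), np.float64(0.00015972786893672848)]) (array([ 0.47114281, -0.10022676,  0.12060859]), [np.float64(0.0011346198336281128), np.float64(0.001134619833628233)])
t 2.1 tcp [ 0.4693 -0.0997  0.189 ] rot [-1.799e+02  1.000e-01  3.810e+01] q [-15.   4. 125.   0.  51.  37.] delta [0.001  0.0009 0.1   ] [-0.14  0.1   0.12]
F [-0.   0.2 -0.1] T [-0.068  0.149 -0.031] w 0.0909 g 0.0
```

To row units: 0.1 m is 0.125, 0.085 m is 0.1063.

```bash
python3 steer.py '0.0013,0.0006,0.0375,0,0,0,0.091;0.0013,0.0006,0.075,0,0,0,0.091;0.0013,0.0006,0.1063,0,0,0,0.091;0.0013,0.0006,0.125,0,0,0,0.091;0.0013,0.0006,0.125,0,0,0,0.091'
python3 -c "
from h import *
go(.4703,-.0997,.089,38)"
```

```text
time_s: 2.6
tcp_pos: [0.4706, -0.0987, 0.089]
tool_rot: [-179.9, 0.1, 38.2]
wrist_force: [0.6, 1.1, 0.1]
width: 0.091
grasp_force: 0.0
t 2.6 tcp [ 0.4706 -0.0987  0.089 ] rot [-1.799e+02  1.000e-01  3.820e+01] q [-15.  14. 127.   0.  39.  37.] delta [-0.0008  0.0006  0.    ] [-0.13  0.1   0.22]
F [0.6 1.1 0.1] T [-0.094  0.081  0.004] w 0.091 g 0.0
```

To row units: -0.001 m is -0.0013, 0.0005 m is 0.0006.

```bash
python3 steer.py '-0.0013,0.0006,0,0,0,0,0.05;-0.0013,0.0006,0,0,0,0,0.04;-0.0013,0.0006,0,0,0,0,0.04;-0.0013,0.0006,0,0,0,0,0.04;-0.0013,0.0006,0,0,0,0,0.04' 35
python3 -c "
from h import *
go(.4703,-.0997,.089,38)"
```

```text
time_s: 3.1
tcp_pos: [0.4708, -0.1004, 0.0903]
tool_rot: [-180.0, 0.0, 38.1]
wrist_force: [-15.1, 23.6, 18.5]
width: 0.0537
grasp_force: 14.2
t 3.1 tcp [ 0.4708 -0.1004  0.0903] rot [-180.     0.    38.1] q [-15.  14. 127.   0.  39.  37.] delta [ 0.0001 -0.0009  0.0013] [-0.04  0.01  0.13]
F [-15.1  23.6  18.5] T [ 4.643  3.079 -0.044] w 0.0537 g 14.226865768432617
```

The fingers are on the knob with an opening of 53.7 mm. The side force of 28 N along -y of the tool shows a small off-centre error, so I'll shift that way while the grip settles.

To row units: -0.001 m is -0.0013.

```bash
python3 steer.py '0,-0.0013,-0.0013,0,0,0,0.04;0,-0.0013,-0.0013,0,0,0,0.04'
python3 -c "
from h import *
go(.4703,-.0997,.089,38)"
```

```text
time_s: 3.3
tcp_pos: [0.4704, -0.1, 0.0905]
tool_rot: [180.0, -0.0, 38.1]
wrist_force: [7.5, -3.4, -17.4]
width: 0.0535
grasp_force: 35.0
t 3.3 tcp [ 0.4704 -0.1     0.0905] rot [180.   -0.   38.1] q [-15.  14. 127.  -0.  39.  37.] delta [ 0.0001 -0.0003  0.0015] [ 0.04 -0.02  0.14]
F [  7.5  -3.4 -17.4] T [-0.277 -0.798 -0.067] w 0.0535 g 34.99607026576996
```

The grip is centred with 35 N on the pads. Now I'll turn the knob counter-clockwise, which is negative about the downward tool z.

To row units: 0.0007 m is 0.0009, -25 degrees is -0.2083.

```bash
python3 steer.py '0,0,0.0009,0,0,-0.0417,0.04;0,0,0.0009,0,0,-0.0833,0.04;0,0,0.0009,0,0,-0.125,0.04;0,0,0.0009,0,0,-0.1667,0.04;0,0,0.0009,0,0,-0.2083,0.04'
python3 -c "
from h import *
go(.4703,-.0997,.089)"
```

```text
time_s: 3.8
tcp_pos: [0.4707, -0.1002, 0.0904]
tool_rot: [180.0, 0.0, 63.4]
wrist_force: [2.0, -2.8, -3.4]
width: 0.0533
grasp_force: 35.0
t 3.8 tcp [ 0.4707 -0.1002  0.0904] rot [180.    0.   63.4] q [-15.  14. 127.  -0.  39.  12.] delta [ 0.0003 -0.0006  0.0014] F [ 2.  -2.8 -3.4] T [-0.438  0.039 -0.189] w 0.0533 g 34.998162388801575
```

To row units: -23 degrees is -0.1917.

```bash
python3 steer.py '0,0,0,0,0,-0.0417,0.04;0,0,0,0,0,-0.0833,0.04;0,0,0,0,0,-0.125,0.04;0,0,0,0,0,-0.1667,0.04;0,0,0,0,0,-0.1917,0.04'
python3 -c "
from h import *
go(.4703,-.0997,.089)
cv2.imwrite('pics/w3.png',robot.snapshot('wrist')[100:350,150:500,::-1].copy())"
```

```text
time_s: 4.3
tcp_pos: [0.471, -0.1002, 0.0904]
tool_rot: [179.9, 0.0, 86.4]
wrist_force: [4.7, -2.4, -6.4]
width: 0.0536
grasp_force: 35.0
t 4.3 tcp [ 0.471  -0.1002  0.0904] rot [179.9   0.   86.4] q [-15.  14. 127.  -0.  39. -11.] delta [ 0.0005 -0.0007  0.0014] F [ 4.7 -2.4 -6.4] T [-0.641 -0.323 -0.226] w 0.0536 g 34.997883439064026
```

View pics/w3.png

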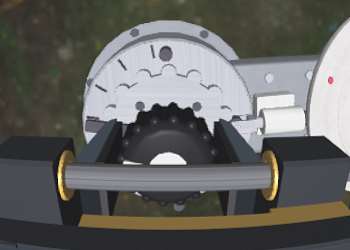

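The crop shows the black knob at about (168,140) gripped between both pads, with a stop post at (165,52) and the arm hidden underneath. From the earlier picture, the arm lay about 150° from the zero-side post, so the start was probably stop six, about 144°. I'll keep turning.

To row units: -25 degrees is -0.2083.

```bash
python3 steer.py '0,0,0,0,0,-0.0417,0.04;0,0,0,0,0,-0.0833,0.04;0,0,0,0,0,-0.125,0.04;0,0,0,0,0,-0.1667,0.04;0,0,0,0,0,-0.2083,0.04'
python3 steer.py '0,0,0,0,0,-0.0417,0.04;0,0,0,0,0,-0.0833,0.04;0,0,0,0,0,-0.125,0.04;0,0,0,0,0,-0.1667,0.04;0,0,0,0,0,-0.1917,0.04'
python3 -c "
from h import *
go(.4703,-.0997,.089)"
python3 steer.py '0,0,0,0,0,-0.0417,0.04;0,0,0,0,0,-0.0833,0.04;0,0,0,0,0,-0.125,0.04;0,0,0,0,0,-0.1667,0.04;0,0,0,0,0,-0.2,0.04'
python3 -c "
from h import *
go(.4703,-.0997,.089)"
```

```text
time_s: 4.85
tcp_pos: [0.4712, -0.1002, 0.0904]
tool_rot: [179.9, 0.1, 111.4]
wrist_force: [7.3, -2.8, -8.9]
width: 0.0538
grasp_force: 35.0
time_s: 5.35
tcp_pos: [0.4714, -0.1001, 0.0904]
tool_rot: [179.9, 0.1, 134.3]
wrist_force: [8.7, 0.9, -8.9]
width: 0.0537
grasp_force: 35.0
t 5.35 tcp [ 0.4714 -0.1001  0.0904] rot [1.799e+02 1.000e-01 1.343e+02] q [-15.  14. 127.   0.  39. -59.] delta [ 0.0011 -0.0006  0.0014] F [ 8.7  0.9 -8.9] T [-0.286 -1.101 -0.19 ] w 0.0537 g 34.996594190597534
time_s: 5.85
tcp_pos: [0.4716, -0.0999, 0.0904]
tool_rot: [180.0, 0.1, 158.3]
wrist_force: [9.9, 3.4, -10.7]
width: 0.0534
grasp_force: 35.0
t 5.85 tcp [ 0.4716 -0.0999  0.0904] rot [1.800e+02 1.000e-01 1.583e+02] q [-15.  14. 127.   0.  39. -83.] delta [ 0.0013 -0.0003  0.0014] F [  9.9   3.4 -10.7] T [ 0.326 -1.553 -0.183] w 0.0534 g 34.99667465686798
```

To row units: -12 degrees is -0.1.

```bash
python3 steer.py '0,0,0,0,0,-0.05,0.04;0,0,0,0,0,-0.1,0.04;0,0,0,0,0,-0.1,0.04'|tail -3
python3 -c "
from h import *
go(.4703,-.0997,.089)"
python3 steer.py '0,0,0,0,0,-0.05,0.04;0,0,0,0,0,-0.1,0.04;0,0,0,0,0,-0.1,0.04'|tail -3
python3 -c "
from h import *
go(.4703,-.0997,.089)"
```

```text
wrist_force: [9.3, 6.5, -9.5]
width: 0.0532
grasp_force: 35.0
t 6.15 tcp [ 0.4716 -0.0997  0.0904] rot [180.    0.2 170.4] q [-15.  14. 127.   0.  39. -95.] delta [ 0.0013 -0.0002  0.0014] F [ 9.3  6.5 -9.5] T [ 0.708 -1.727  0.024] w 0.0532 g 34.996463656425476
wrist_force: [10.2, 7.9, -10.1]
width: 0.0533
grasp_force: 35.0
t 6.45 tcp [ 0.4716 -0.0997  0.0904] rot [ 180.     0.2 -177.7] q [ -15.   14.  127.    0.   39. -107.] delta [0.0014 0.     0.0014] F [ 10.2   7.9 -10.1] T [ 1.141 -1.793 -0.105] w 0.0533 g 34.99565899372101
```

To row units: -3 degrees is -0.025.

```bash
for i in 1; do python3 steer.py '0,0,0,0,0,-0.025,0.04;0,0,0,0,0,-0.025,0.04'|tail -1
python3 -c "
from h import *
go(.4703,-.0997,.089)"
python3 steer.py '0,0,0,0,0,-0.025,0.04;0,0,0,0,0,-0.025,0.04'|tail -1
python3 -c "
from h import *
go(.4703,-.0997,.089)"; done
```

```text
grasp_force: 35.0
t 6.65 tcp [ 0.4709 -0.0996  0.0904] rot [ 1.800e+02  1.000e-01 -1.749e+02] q [ -15.   14.  127.    0.   39. -110.] delta [ 0.0006 -0.      0.0014] F [ 5.2  6.  -4.5] T [ 0.909 -0.789 -0.887] w 0.0532 g 34.99849319458008
grasp_force: 35.0
t 6.85 tcp [ 0.4708 -0.0996  0.0903] rot [ 1.800e+02  1.000e-01 -1.719e+02] q [ -15.   14.  127.    0.   39. -113.] delta [ 0.0005 -0.      0.0013] F [ 4.2  5.  -3.5] T [ 0.971 -0.703 -0.826] w 0.053 g 34.9984484910965
```

The torque jumped to -0.89 N m, far above a click at 0.15, and the pads then began to slip. So the knob is against its zero stop after 144°, which is six stops, and it has been held there for over 0.3 s. Now I'll turn clockwise three clicks, 72°.

To row units: 24 degrees is 0.2.

```bash
python3 steer.py '0,0,0,0,0,0.0417,0.04;0,0,0,0,0,0.0833,0.04;0,0,0,0,0,0.125,0.04;0,0,0,0,0,0.1667,0.04;0,0,0,0,0,0.2,0.04'|tail -1
python3 -c "
from h import *
go(.4703,-.0997,.089)"
python3 steer.py '0,0,0,0,0,0.0417,0.04;0,0,0,0,0,0.0833,0.04;0,0,0,0,0,0.125,0.04;0,0,0,0,0,0.1667,0.04;0,0,0,0,0,0.2,0.04'|tail -1
python3 -c "
from h import *
go(.4703,-.0997,.089)"
python3 steer.py '0,0,0,0,0,0.0417,0.04;0,0,0,0,0,0.0833,0.04;0,0,0,0,0,0.125,0.04;0,0,0,0,0,0.1667,0.04;0,0,0,0,0,0.2,0.04'|tail -1
python3 steer.py '0,0,0,0,0,0,0.04;0,0,0,0,0,0,0.04'|tail -1
python3 -c "
from h import *
go(.4703,-.0997,.089)
cv2.imwrite('pics/top1.png',robot.snapshot('top')[130:270,230:410,::-1].copy())
cv2.imwrite('pics/w4.png',robot.snapshot('wrist')[:,:,::-1].copy())
go(.4703,-.0997,.089)"
```

```text
grasp_force: 35.0
t 7.35 tcp [ 0.4708 -0.0996  0.0903] rot [180.    0.  163.9] q [-15.  14. 127.   0.  39. -89.] delta [ 0.0004 -0.0003  0.0013] F [ 4.5  7.1 -3.8] T [ 1.263 -0.785 -0.084] w 0.0536 g 34.9972665309906
grasp_force: 35.0
t 7.85 tcp [ 0.4709 -0.0995  0.0903] rot [179.9   0.  139.9] q [-15.  14. 127.   0.  39. -65.] delta [ 0.0003 -0.0005  0.0013] F [ 4.3  7.6 -4.3] T [ 1.333 -0.861 -0.02 ] w 0.0538 g 34.99706268310547
grasp_force: 35.0
grasp_force: 35.0
t 8.55 tcp [ 0.471  -0.0995  0.0904] rot [179.9   0.  116.1] q [-15.  14. 127.   0.  39. -41.] delta [ 0.0001 -0.0007  0.0014] F [ 6.3  7.4 -5.3] T [ 1.293 -0.858 -0.069] w 0.0532 g 34.99897599220276
t 8.65 tcp [ 0.4709 -0.0995  0.0904] rot [179.9   0.  116.1] q [-15.  14. 127.   0.  39. -41.] delta [ 0.0001 -0.0007  0.0014] F [ 5.4  8.4 -5.1] T [ 1.379 -0.966 -0.136] w 0.0534 g 34.99879539012909
```

View pics/w4.png

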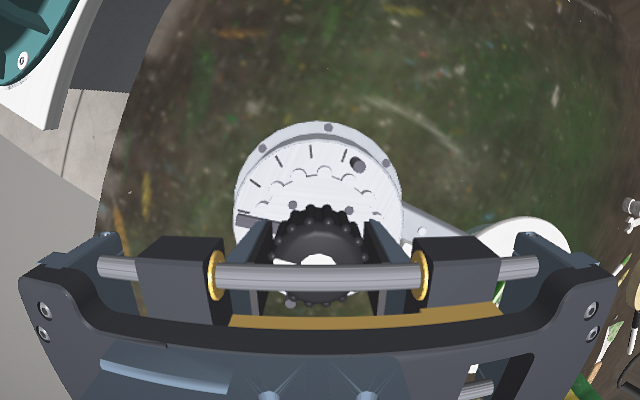

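The wrist view shows the knob between the pads at about (319,250) and the stop arm sticking out to the left at (258,219). I'll check the arm's angle against the first picture by ray casting: stop six to stop three should be 72°.

```bash
python3 - <<'E'
from h import *
c=np.array([.4703,-.0997])
def ang(img,win,tcp,rot):
    g=cv2.imread(img).max(2);u0,u1,v0,v1=win;m=np.zeros_like(g);m[v0:v1,u0:u1]=g[v0:v1,u0:u1]<150
    k,l,st,ce=cv2.connectedComponentsWithStats(m);i=1+np.argmax(st[1:,4]);o,d=wray(*ce[i],np.array(tcp),rot)
    P=(o+d*(.074-o[2])/d[2])[:2]-c;print(img,st[i],ce[i].round(1),np.hypot(*P).round(4),np.degrees(np.arctan2(P[1],P[0])).round(1))
ang("pics/w2.png",(258,284,180,202),[.4690,-.1000,.1882],[-179.8,.1,38.1])
ang("pics/w4.png",(234,254,206,232),[.471,-.0995,.0904],[179.9,0,116.1])
E
```

```text
pics/w2.png [262 186  22  11 191] [272.8 190.6] 0.0447 119.3
pics/w4.png [236 209  18  23 258] [245.  220.3] 0.048 -166.6
```

```bash
python3 -c "
import cv2,numpy as np
a=cv2.imread('pics/top0.png')[130:270,230:410];b=cv2.imread('pics/top1.png');c=cv2.imread('pics/w4.png')[180:285,225:360]
cv2.imwrite('pics/cmp.png',np.hstack([cv2.resize(x,(260,202),interpolation=2) for x in(a,b,c)]))"
```

```text
(no output)
```

View pics/cmp.png

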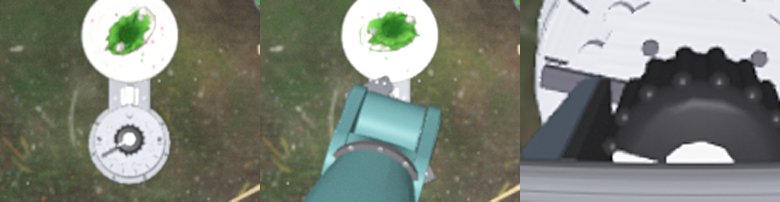

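The comparison shows the casting turned, and the arm's angle changed from 119.3° to 193.4°. That is 74° against 72° expected, so the knob is in the third stop, well within tolerance. It is still and gripped at 35 N.

```bash
python3 -c "
from cell import robot
print(robot.finish_job())"
```

```text
the job is handed in; nothing more can be done
None
```

I turned the knob back six clicks to its zero stop, then three clicks clockwise to the third stop, and handed the job in with the fingers gripping it at 35 N; the arm touched only the knob, and the hand-in returned no verdict.

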